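# Roll the last tin into the trolley's tin rack and drop the retaining bar

### The job

Load the loose tin that lies on its side on the white board: keeping your hand above it, press lightly on its top and roll it along, up the entry ramp and into the empty first cradle of the tin rack, so that it sits fully down next to the other tins; do not shove it from behind or press so hard that it dents. Then gently swing the retaining bar down across the mouth of the rack until it is fully down, and leave the other tins, the jug and the cup as they stand.

Things in the scene. Friction and masses are not known exactly. Their poses are not given: they have to be found in the camera images.
- tin: The loose full steel food tin, 99 mm in diameter, 119 mm long, 0.75 to 1 kg, too wide to grip, on its side before the rack. Origin at its middle; own x axis = the tin's axis; y, z turn as it rolls. A fingertip that presses its top with 5 to 10 N and goes with the surface rolls it, moving twice as far as the tin: it takes several strokes. It soon stops when let go. Over 25 N dents it.
- board: White plastic kitchen board, 400 x 620 mm, fixed on the trolley, on which rack, tins, jug and cup stand. Origin in the middle of its top face, which is 10 to 25 mm above the trolley top (differs from time to time); z up.
- rack: Tin rack, fixed: a straight aluminium lane for lying tins. Origin on the board's top face under the middle of the first, empty cradle; y along the lane from its mouth inwards, x across it, z up. Side walls 42 mm high, 132 mm apart, start at y = -70 mm and flare before that to 172 mm apart at y = -120. The loose tin starts at y = -200 to -140 mm, x within 5 mm of 0, axis within 1.5 degrees of the rack's x.
- ramp_top (a point): Middle of the top of the entry ramp, rack y = -24 mm, 5 mm above the board's top; axes as the rack's. The ramp rises to here from y = -44 mm, the floor is then level up to the cradle's edge at y = -20. The tin meets the ramp when its middle is at y = -50 mm; let go before its middle has passed the edge at y = -20 mm, it can roll back out. On the level floor its axis is 54.5 mm above the board's top.
- cradle (a point): Where the middle of the tin must come to lie, 50.3 mm above the board's top; axes as the rack's. The cradle is a slot across the floor, 40 mm wide along the lane (rack y = -20 to 20 mm); the tin drops 4 mm into it and rests on both its edges, with the next tin 5 mm away. The other cradles are at y = 104 and 208 mm.
- bar (a joint): Angle of the retaining bar, rad: 0 = fully down, level across the mouth of the rack; 1.6 to 1.85 at the start = standing up. A steel rod 8 mm thick, hinged at the far (+x) side, swinging in the plane across the lane at rack y = -64 mm. Its hinge is stiff: it stays at any angle, and about 1 N at the knob turns it.
- bar_hinge (a point): Pivot of the retaining bar, at rack x = 76, y = -64 mm, 58 mm above the board's top; axes as the rack's. At angle a the bar points from here along (-cos a, 0, sin a) in the rack's axes.
- bar_knob (a point): Centre of the black ball knob, 18 mm in diameter, on the free end of the bar, 164 mm from the pivot. With the bar fully down it is just outside the near side wall, 58 mm above the board's top.
- stock_a: A tin like the loose one, lying in the second cradle; to be left there. Origin at its middle, 50.3 mm above the board's top.
- stock_b: A tin like the loose one, lying in the third cradle; to be left there. Origin at its middle, 50.3 mm above the board's top.
- jug: Steel jug with a handle, 96 mm wide, 125 mm high, standing on the board beside the rack on the far side; leave alone. Origin under its centre.
- cup: Empty clear plastic dessert cup, 78 mm wide at the rim, 56 mm high, standing on the board, on the far side of the loose tin; leave alone. Origin under its centre.

How it is judged:
On the way, in this order (a step that is already met when the one before it is completed fails the run):
1. the tin lies fully down in the first cradle (horizontal distance between tin and cradle below 0.009 m and z of tin in the frame of rack below 0.0525 m and angle between the x axis of tin and the x axis of rack, either way round below 0.1 rad and value of joint bar above 0.9 rad), for 0.2 s.
2. the retaining bar is fully down (value of joint bar below 0.06 rad), for 0.2 s.
At the end, for the whole second after the job is handed in: The tin rests in the first cradle, its middle within 9 mm of the cradle's in plan and no more than about 2 mm high, its axis square across the lane within 0.1 rad, at rest; the retaining bar is within 0.06 rad of fully down (horizontal distance between tin and cradle below 0.009 m and z of tin in the frame of rack below 0.0525 m and angle between the x axis of tin and the x axis of rack, either way round below 0.1 rad and linear speed of tin below 0.02 m/s and value of joint bar below 0.06 rad); the robot touches nothing.
It fails at once if the loose tin is dented (pressed with more than 25 N) (contact force between any of the fingers, the arm and tin above 25 N).
It fails at once if the tin is shoved from behind: touched with the grasp point lower than the tin's top (contact force between the fingers and tin above 1 N and z of the grasp point in the frame of rack below 0.099 m).
It fails at once if the bar is forced (more than 30 N) (contact force between the fingers and bar above 30 N).
It fails at once if a tin in the rack is pushed out of its place (distance of any of stock_a, stock_b from where it was at the start of the episode above 0.012 m).
It fails at once if the jug or the cup is disturbed (distance of any of jug, cup from where it was at the start of the episode above 0.02 m).
It also fails if it takes over 72 s, if anything falls off the work surface, if the arm or the gripper's body presses on something with over 40 N, if the wrist force passes 120 N, or if a joint passes its speed limit or range.

### The arm

A 6-joint arm with a two-finger parallel gripper is mounted at the origin on the work surface. World frame = base frame: x ahead of the robot, y to its left, z up, the work surface at z = 0. Lengths are in m, angles in rad, forces in N, time in s.
With the tool pointing down it reaches from about 0.25 to 0.725 m from the base axis. Payload 4 kg.
Tool frame: the origin (TCP) lies midway between the tips of the shut fingers; the grasp point (between the pads) lies bot.pinch_z behind it (bot.pinch_z is the distance from the TCP to the grasp point, in m); z points along the fingers, y is the direction in which the jaws open and shut (so a half turn about z gives the same grasp; the last joint's range is limited). The gripper opens to 85 mm and grips with 20 to 120 N. Pads are 22 mm wide; open, the fingers measure 114 mm over their backs; the gripper's body (76 mm by 85 mm) begins 54 mm behind the grasp point. The pads swing forward as they close: fully open they stand 13 mm farther back than shut.
Start: joints at [1.141, 0.241, 0.005, 1.335, 0, 1.571], TCP at [0.208, 0.455, 0.231] pointing down, gripper open.
Joint ranges: [-2.72, 2.72], [-1.05, 1.87], [-1.09, 1.28], [-1.99, 2.15], [-1.42, 1.44], [-3.14, 3.14]. Speed limits (rad/s): [2.79, 2.79, 3.14, 3.14, 3.14, 3.14].

### API

Orientations are given as a unit quaternion [x, y, z, w].
In Python, from workcell import bot gives the robot as it stands. The module is installed in compiled form; this text tells all that it offers.
- The arm moves only by the tool move_arm, never from a script. Its argument "series" is a list that holds one entry, the list of rows, each a list of 7 numbers: the shift along the world's x, y, z in cm, then the turn, a rotation vector about the world's x, y, z in degrees, then the opening, from 0 (shut) to 1 (fully open). A call has exactly 5 rows; each row shifts and turns the pose as measured when the row begins; what a row does not reach is not made up. A row lasts 1/10 s, in which the tool goes at most 50 mm and 8.59 degrees, less where a joint would pass 70% of its speed; a pose out of reach is approached as far as the arm can. A call with a gripper value outside its range is refused whole. The fingers move at their own pace and stop on an object; the grip force is fixed at half the most. Time passes only in rows, so rows that do not move let the fingers close, or fill a call up. It gives the time, the measured TCP pose, the force and the opening at its end, in the units of the state.
- bot.get_obs(): the state, without advancing time (a new reading comes with each control period).
- bot.camera(name): name is "scene" or "top"; returns (picture, depth): 480x640x3 uint8, red, green, blue; 480x640 float32, m along the optical axis (not along the pixel's ray), 0 where there is no reading.
- bot.camera_info(name): a dict with "vfov" (degrees; the focal length in pixels is half the picture's height over the tangent of half this angle, whatever the lens; pixels are square), "cx", "cy" (the principal point, pixels), "cam_to_world" (4x4, takes a point from camera to world coordinates). Camera axes: x right, y down, z forward; pixel columns grow to the right and rows downward; lengths in m; the calibration is good to about 2 mm. A picture is of the moment at which its call begins. camera_info takes no time and is no camera call.
- bot.job_done(): hands the job in, once; it reports no verdict.
Trained networks look in the newest picture that a camera, given by its name, has taken for a name from the list of things; names that differ only in an ending like _2 or _b are one class to them, and where a whole thing is asked for, a point or a joint stands for the part that bears it (a point fixed in the world has none). Each returns a list of dicts, best first, with "confidence" (0 to 1); they miss things now and then, are a little off and sometimes report something else, mostly with a low value. They report only what shows in the picture. A call takes as long as a camera call.
- bot.find_in(camera, target): "at" ([x, y, z] in m, in world coordinates, good to about 4 mm: the middle of the surface that is visible of it).
The state is a dict: "clock": time; "joint_pos": joint angles; "joint_vel": joint speeds; "tau": joint torques, N m; "eef_pos": TCP position; "tool_rot": TCP orientation; "ft_force": force on the tool from outside, world axes, zero at the start; "ft_torque": the same for the moment, N m; "grip_width": finger opening in m.
Only numpy, scipy, OpenCV 4.12 (cv2) and the standard library are available. Lean on these libraries where they do the work, as an engineer would, in place of code of your own. Each camera call takes 0.05 s, during which the arm holds its last target.

## Working session

There is one attempt and no reset: what is moved stays moved. The work goes in short steps, Python scripts to look and compute and a tool call to move; the robot and the scene stay as the last step left them, time stands still between calls to the robot, and variables do not carry over. Pictures are saved under pics/ and viewed, and the job is handed in when it is done.

Besides the shell and the picture viewer there is one more tool, called after "Emit:" as a command line: name --argument value ..., lists and objects as JSON in quotes. move_arm: Moves the arm, as the interface text tells. Its arguments: {"type":"object","properties":{"series":{"type":"array","items":{"type":"array","items":{"type":"array","items":{"type":"number"}}}}},"required":["series"]}

```bash
mkdir -p pics; python3 - <<'E'
from workcell import bot
import cv2,numpy as np
o=bot.get_obs()
print({k:np.round(v,3) for k,v in o.items()}, bot.pinch_z)
for c in ("scene","top"):
    im,d=bot.camera(c); cv2.imwrite(f"pics/{c}0.png",im[:,:,::-1]); np.save(f"pics/{c}0.npy",d)
    i=bot.camera_info(c); print(c,i["vfov"],i["cx"],i["cy"],np.round(i["cam_to_world"],3))
    for t in ("tin","rack","bar_knob","jug","cup","board"):
        print(t,[(np.round(r["at"],3),round(r["confidence"],2)) for r in bot.find_in(c,t)])
print(bot.get_obs()["clock"])
E
```

```text
{'clock': np.float64(0.0), 'joint_pos': array([1.141, 0.241, 0.004, 1.335, 0.   , 1.571]), 'joint_vel': array([ 0.001,  0.001, -0.001, -0.001,  0.   , -0.   ]), 'tau': array([ 1.0000e-03, -3.7231e+01,  2.5241e+01,  1.7000e-02,  0.0000e+00,
       -0.0000e+00]), 'eef_pos': array([0.208, 0.454, 0.23 ]), 'tool_rot': array([ 0.213,  0.977, -0.001, -0.   ]), 'ft_force': array([0.565, 0.358, 0.123]), 'ft_torque': array([ 0.004,  0.002, -0.045]), 'grip_width': np.float64(0.085)} 0.0187
scene 55.59372799570591 321.7741270768871 241.23969541083852 [[-0.864  0.29  -0.411  0.93 ]
 [ 0.503  0.49  -0.712  0.626]
 [-0.005 -0.822 -0.569  0.538]
 [ 0.     0.     0.     1.   ]]
tin [(array([ 0.554, -0.122,  0.088]), 0.58)]
rack [(array([0.549, 0.189, 0.048]), 0.86)]
bar_knob [(array([0.544, 0.193, 0.05 ]), 0.74), (array([ 0.593, -0.004,  0.179]), 0.69)]
jug [(array([0.68 , 0.236, 0.099]), 0.94)]
cup [(array([ 0.597, -0.003,  0.186]), 0.26)]
board [(array([0.694, 0.187, 0.014]), 0.62)]
top 50.42584015665335 320.5143259252746 236.70067925401273 [[ 0.008 -0.994  0.11   0.514]
 [-1.    -0.007  0.009  0.058]
 [-0.008 -0.11  -0.994  1.008]
 [ 0.     0.     0.     1.   ]]
tin [(array([ 0.534, -0.144,  0.114]), 0.69)]
rack [(array([0.502, 0.082, 0.057]), 0.56)]
bar_knob [(array([ 0.595, -0.005,  0.245]), 0.74)]
jug [(array([0.678, 0.213, 0.054]), 0.63)]
cup [(array([ 0.729, -0.139,  0.04 ]), 0.74)]
board [(array([ 0.634, -0.006,  0.017]), 0.96)]
0.7
```

View pics/scene0.png

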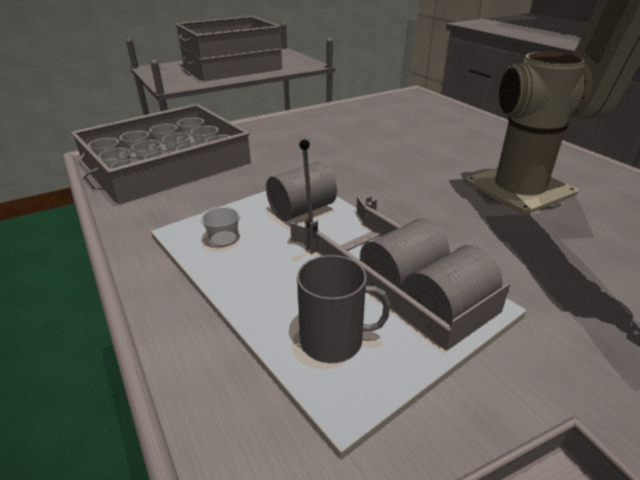

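View pics/top0.png

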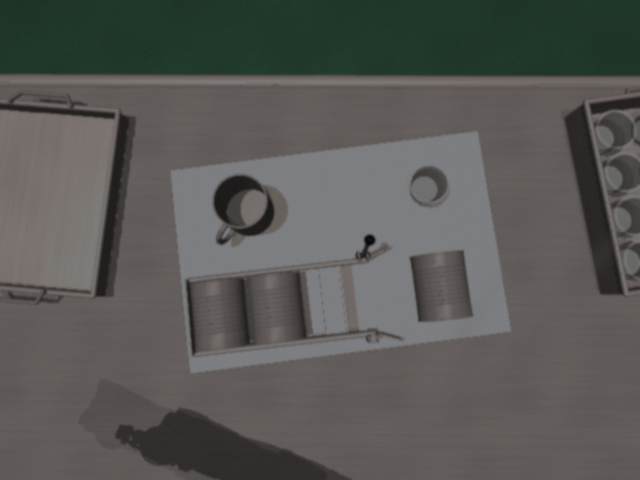

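The top picture shows the loose tin at about (442,286), with the rack lane running left from it. The stock tins are at (275,307) and (219,313), the knob at (370,240), the cup at (429,186) and the jug at (243,205). Next I fit the geometry from depth.

```bash
cat > h.py <<'E'
from workcell import bot
import cv2,numpy as np
from scipy.optimize import least_squares
def cloud(c,d):
    i=bot.camera_info(c); f=240/np.tan(np.radians(i["vfov"]/2)); T=i["cam_to_world"]
    v,u=np.mgrid[:480,:640]
    P=np.stack([(u-i["cx"])*d/f,(v-i["cy"])*d/f,d],-1)@T[:3,:3].T+T[:3,3]
    P[d==0]=np.nan
    return P
def cyl(P,c0,R=.0495,L=.119,yaw0=0):
    # horizontal cylinder axis along (cos yaw, sin yaw); fit cy(perp), z, yaw
    def res(p):
        a=np.array([np.cos(p[2]),np.sin(p[2])]);n=np.array([-a[1],a[0]])
        q=P[:,:2]-c0[:2]
        return np.hypot(q@n-p[0],P[:,2]-p[1])-R
    s=least_squares(res,[0,c0[2],yaw0],loss="soft_l1",f_scale=.002)
    a=np.array([np.cos(s.x[2]),np.sin(s.x[2])]);n=np.array([-a[1],a[0]])
    t=(P[:,:2]-c0[:2])@a
    lo,hi=np.percentile(t,[1,99])
    return c0[:2]+a*(lo+hi)/2+n*s.x[0], s.x[1], s.x[2], hi-lo, np.median(np.abs(s.fun))
E
python3 - <<'E'
from h import *
for c in ("top","scene"):
    d=np.load(f"pics/{c}0.npy"); P=cloud(c,d)
    Q=P.reshape(-1,3);Q=Q[~np.isnan(Q[:,0])]
    m=(Q[:,0]>.66)&(Q[:,0]<.78)&(abs(Q[:,1])<.08)&(Q[:,2]<.05)
    zb=np.median(Q[m,2]);print(c,"board z",zb, "trolley", np.median(Q[(Q[:,0]>.2)&(Q[:,0]<.35)&(abs(Q[:,1])<.1)&(Q[:,2]<.05),2]))
    if c=="top": C=[(.534,-.144),(P[307,275,0],P[307,275,1]),(P[313,219,0],P[313,219,1])]
    for c0 in C:
        m=(abs(Q[:,0]-c0[0])<.085)&(abs(Q[:,1]-c0[1])<.046)&(Q[:,2]>zb+.06)&(Q[:,2]<zb+.12)
        print(np.round(c0,3),m.sum(),cyl(Q[m],np.array([*c0,zb+.05])))
    # walls
    m=(Q[:,2]>zb+.036)&(Q[:,2]<zb+.047)&(Q[:,1]>-.03)&(Q[:,1]<.4)&(Q[:,0]>.38)&(Q[:,0]<.64)
    W=Q[m]
    for lo,hi in((.4,.5),(.54,.62)):
        for y0 in np.arange(-.1,.35,.02):
            s=W[(W[:,0]>lo)&(W[:,0]<hi)&(abs(W[:,1]-y0)<.01)]
            if len(s): print((lo,round(y0,2)),len(s),np.round(np.percentile(s[:,0],[5,50,95]),4),end=';')
        print()
    # bar
    m=(Q[:,2]>zb+.09)&(Q[:,2]<zb+.26)&(Q[:,1]>-.06)&(Q[:,1]<.06)&(Q[:,0]>.54)&(Q[:,0]<.66)
    B=Q[m]
    for z0 in np.arange(.1,.27,.02):
        s=B[abs(B[:,2]-z0)<.01]
        if len(s): print(round(z0,2),len(s),np.round(np.median(s,0),4))
E
```

```text
top board z 0.017307251765489085 trolley -0.00023882426678456525
[ 0.534 -0.144] 3341 (array([ 0.52971605, -0.15404263]), np.float64(0.06559412490477154), np.float64(0.1240876679734439), np.float64(0.11672025904319273), np.float64(0.0009712138064635334))
[0.489 0.145] 3417 (array([0.48836884, 0.14742288]), np.float64(0.06588127340702644), np.float64(0.12527844642216987), np.float64(0.11644796156429718), np.float64(0.0009479788079734403))
[0.478 0.243] 3424 (array([0.47571132, 0.25077404]), np.float64(0.0659071514041134), np.float64(0.12357675926552746), np.float64(0.11666800581200697), np.float64(0.0009927365024176814))
(0.4, np.float64(-0.02)) 34 [0.4305 0.442  0.4456];(0.4, np.float64(0.0)) 43 [0.4346 0.44   0.4436];(0.4, np.float64(0.02)) 43 [0.4311 0.4381 0.4415];(0.4, np.float64(0.04)) 39 [0.4287 0.4344 0.4381];(0.4, np.float64(0.06)) 42 [0.4269 0.4325 0.436 ];(0.4, np.float64(0.08)) 39 [0.4248 0.4288 0.4341];(0.4, np.float64(0.1)) 41 [0.421  0.4267 0.4321];(0.4, np.float64(0.12)) 41 [0.4192 0.4231 0.4283];(0.4, np.float64(0.14)) 29 [0.4172 0.4209 0.4246];(0.4, np.float64(0.16))
[... 2939 characters left out ...]
[0.5445 0.5583 0.5634];(0.54, np.float64(0.18)) 111 [0.5419 0.5545 0.5606];(0.54, np.float64(0.2)) 85 [0.5413 0.5545 0.5587];(0.54, np.float64(0.22)) 71 [0.5422 0.5535 0.5563];(0.54, np.float64(0.24)) 71 [0.5465 0.5523 0.6181];(0.54, np.float64(0.26)) 101 [0.5441 0.5499 0.6184];(0.54, np.float64(0.28)) 73 [0.5418 0.5464 0.5489];(0.54, np.float64(0.3)) 69 [0.5414 0.5444 0.5464];(0.54, np.float64(0.32)) 27 [0.5402 0.5426 0.5441];
0.1 5 [ 0.591  -0.0038  0.1078]
0.12 44 [ 0.5922 -0.005   0.1196]
0.14 44 [ 0.5938 -0.0043  0.1414]
0.16 43 [ 0.5949 -0.0048  0.161 ]
0.18 49 [ 0.5959 -0.0048  0.1799]
0.2 47 [ 0.5975 -0.0047  0.2005]
0.22 52 [ 0.5987 -0.0042  0.2193]
0.24 93 [ 0.6013 -0.0021  0.2411]
```

Emit:
move_arm --series '[[[2.1,-4.2,0,0,0,-8,0],[2.1,-4.2,0,0,0,-8,0],[2.1,-4.2,0,0,0,-8,0],[2.1,-4.2,0,0,0,-8,0],[2.1,-4.2,0,0,0,-8,0]]]'

```text
clock: 1.2
eef_pos: [0.3138, 0.2434, 0.2308]
tool_rot: [0.54, 0.841, 0.002, 0.001]
ft_force: [0.7, 1.0, -0.9]
grip_width: 0.0126
```

Emit:
move_arm --series '[[[2.1,-4.2,0,0,0,-8,0],[2.1,-4.2,0,0,0,-8,0],[2.1,-4.2,0,0,0,0,0],[2.1,-4.2,0,0,0,0,0],[2.1,-4.2,0,0,0,0,0]]]'

```text
clock: 1.7
eef_pos: [0.4217, 0.0245, 0.2326]
tool_rot: [0.657, 0.754, 0.004, 0.003]
ft_force: [0.6, 2.0, 0.1]
grip_width: -0.0001
```

Emit:
move_arm --series '[[[2.2,-4.2,0,0,0,-0.8,0],[2.3,-4.2,0,0,0,0,0],[2.3,-4.2,-1,0,0,0,0],[2.3,-4.0,-2,0,0,0,0],[2.2,-4.0,-3,0,0,0,0]]]'

```text
clock: 2.2
eef_pos: [0.5369, -0.1856, 0.1813]
tool_rot: [0.664, 0.748, 0.008, 0.009]
ft_force: [0.8, 1.3, -0.2]
grip_width: -0.0002
```

Emit:
move_arm --series '[[[0,0,-2,0,0,0,0],[0,0,0,0,0,0,0],[0,0,0,0,0,0,0],[0,0,0,0,0,0,0],[0,0,0,0,0,0,0]]]'

```text
clock: 2.7
eef_pos: [0.5371, -0.1898, 0.1579]
tool_rot: [0.666, 0.746, 0.007, 0.007]
ft_force: [0.3, 0.3, 1.0]
grip_width: 0.0003
```

```bash
python3 - <<'E'
from h import *
o=bot.get_obs();print(o["clock"],np.round(o["eef_pos"],4),np.round(o["tool_rot"],3),np.round(o["ft_force"],2))
im,d=bot.camera("scene");cv2.imwrite("pics/s1.png",im[:,:,::-1])
E
```

```text
2.7 [ 0.5371 -0.1898  0.1579] [0.666 0.746 0.007 0.007] [0.26 0.31 1.04]
```

View pics/s1.png

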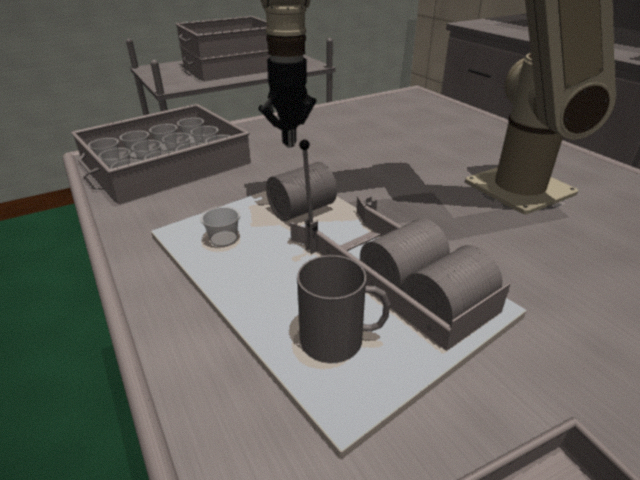

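The scene picture shows the shut fingers at about (290,140), above the tin and behind it; the tin is at (300,190). Descending next.

Emit:
move_arm --series '[[[-0.1,1.0,-1.8,0,1.1,0,0],[0,0,-1.2,0,0,0,0],[0,0,-0.5,0,0,0,0],[0,0,0,0,0,0,0],[0,0,0,0,0,0,0]]]'

```text
clock: 3.25
eef_pos: [0.5365, -0.1767, 0.1216]
tool_rot: [0.665, 0.747, 0.001, 0.001]
ft_force: [-0.2, -0.3, -0.2]
grip_width: 0.0005
```

Emit:
move_arm --series '[[[0,0,-0.2,0,0,0,0],[0,0,-0.1,0,0,0,0],[0,0,-0.1,0,0,0,0],[0,0,-0.1,0,0,0,0],[0,0,-0.1,0,0,0,0]]]'

```text
clock: 3.75
eef_pos: [0.5371, -0.1776, 0.1161]
tool_rot: [0.665, 0.747, 0.001, 0.002]
ft_force: [-0.2, -0.2, 0.6]
grip_width: -0.0002
```

Emit:
move_arm --series '[[[0,0,-0.05,0,0,0,0],[0,0,-0.05,0,0,0,0],[0,0,-0.05,0,0,0,0],[0,0,-0.1,0,0,0,0],[0,0,-0.1,0,0,0,0]]]'

```text
clock: 4.25
eef_pos: [0.5374, -0.178, 0.113]
tool_rot: [0.665, 0.747, 0.001, 0.002]
ft_force: [-1.8, -0.6, 5.5]
grip_width: -0.0
```

Emit:
move_arm --series '[[[-0.12,1.0,0.0,0,0,0,0],[-0.16,1.3,0.0,0,0,0,0],[-0.16,1.3,-0.1,0,0,0,0],[-0.16,1.3,-0.12,0,0,0,0],[-0.16,1.3,-0.12,0,0,0,0]]]'

```text
clock: 4.75
eef_pos: [0.5301, -0.1186, 0.1168]
tool_rot: [0.667, 0.745, -0.0, 0.008]
ft_force: [-1.5, -0.2, 4.2]
grip_width: 0.0001
```

```bash
cat >> h.py <<'E'
EY=np.array([-.1237,.9923]);EX=np.array([.9923,.1237]);O=np.array([.5033,.0450]);ZB=.017
def rk(p): q=np.array(p)[:2]-O; return np.round(np.array([q@EX,q@EY])*1000,1)
def state(tag):
    o=bot.get_obs();print(round(float(o["clock"]),2),np.round(o["eef_pos"],4),"tcp rack",rk(o["eef_pos"]),"F",np.round(o["ft_force"],1))
    im,d=bot.camera("top");cv2.imwrite(f"pics/{tag}.png",im[:,:,::-1]);np.save(f"pics/{tag}.npy",d)
    r=bot.find_in("top","tin");print([(np.round(x["at"],3),round(x["confidence"],2)) for x in r][:3])
    return cloud("top",d)
def tinfit(P,y0,cam="top"):
    Q=P.reshape(-1,3);Q=Q[~np.isnan(Q[:,0])]
    q=Q[:,:2]-O;X=q@EX;Y=q@EY
    m=(abs(X)<.068)&(abs(Y-y0/1000)<.05)&(Q[:,2]>ZB+.055)&(Q[:,2]<ZB+.104)
    c0=np.array([*(O+EY*y0/1000),ZB+.05])
    r=cyl(Q[m],c0,yaw0=.124)
    print("tin rack(top cam; add ~+2,+1)",rk(r[0]),"z",round(r[1]-ZB,4),"yaw",round(r[2],3),"len",round(r[3],3),"res",round(r[4],4),m.sum())
E
python3 - <<'E'
from h import *
P=state("t1"); tinfit(P,-160)
E
```

```text
4.75 [ 0.5301 -0.1186  0.1168] tcp rack [   6.4 -165.7] F [-1.5 -0.2  4.2]
[(array([ 0.525, -0.094,  0.106]), 0.69)]
tin rack(top cam; add ~+2,+1) [   1.5 -171.3] z 0.0491 yaw 0.121 len 0.117 res 0.0009 1775
```

View pics/t1.png

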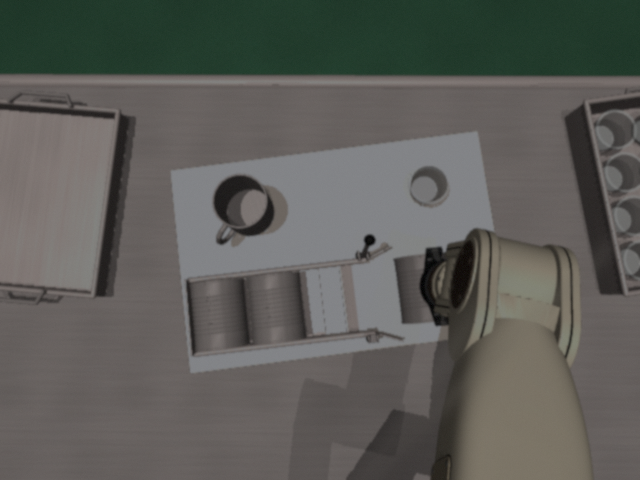

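Emit:
move_arm --series '[[[-0.3,1.6,-0.12,0,0,0,0],[-0.3,1.6,-0.18,0,0,0,0],[-0.25,1.2,-0.22,0,0,0,0],[-0.1,0.3,2.0,0,0,0,0],[0.6,-4.8,0.5,0,0,0,0]]]'

```text
clock: 5.35
eef_pos: [0.5257, -0.1103, 0.1363]
tool_rot: [0.663, 0.749, 0.001, 0.006]
ft_force: [1.8, -1.3, -0.5]
grip_width: -0.0003
```

```bash
python3 - <<'E'
from h import *
P=state("t2"); tinfit(P,-145)
print(bot.get_obs()["tool_rot"])
E
```

```text
5.35 [ 0.5257 -0.1103  0.1363] tcp rack [   3.  -156.8] F [ 1.8 -1.3 -0.5]
[(array([ 0.524, -0.073,  0.115]), 0.74)]
tin rack(top cam; add ~+2,+1) [   1.7 -135.8] z 0.0486 yaw 0.12 len 0.117 res 0.001 2474
[ 0.66759714  0.74448047 -0.00095272  0.00787318]
```

Emit:
move_arm --series '[[[0,0,-0.8,0.7,0.6,0,0],[0,0,-0.8,0,0,0,0],[0,0,-0.3,0,0,0,0],[0,0,-0.2,0,0,0,0],[0,0,-0.1,0,0,0,0]]]'

```text
clock: 5.95
eef_pos: [0.5232, -0.1158, 0.1083]
tool_rot: [0.667, 0.745, -0.001, -0.004]
ft_force: [0.4, 0.2, -0.2]
grip_width: 0.0001
```

```bash
python3 - <<'E'
from h import *
P=state("t3"); tinfit(P,-135)
E
```

```text
5.95 [ 0.5232 -0.1158  0.1083] tcp rack [-1.00e-01 -1.62e+02] F [ 0.4  0.2 -0.2]
[(array([ 0.526, -0.06 ,  0.113]), 0.84)]
tin rack(top cam; add ~+2,+1) [   1.8 -115.7] z 0.0485 yaw 0.123 len 0.117 res 0.001 2750
```

Emit:
move_arm --series '[[[0.3,0,1.2,0,0,0,0],[0.0,1.6,0,0,0,0,0],[0,0,0,0,0,0,0],[0,0,0,0,0,0,0],[0,0,0,0,0,0,0]]]'

```text
clock: 6.55
eef_pos: [0.5263, -0.0973, 0.1209]
tool_rot: [0.667, 0.745, -0.001, -0.004]
ft_force: [0.1, -0.1, 0.0]
grip_width: -0.0003
```

```bash
python3 - <<'E'
from h import *
P=state("t4"); tinfit(P,-110)
E
```

```text
6.55 [ 0.5263 -0.0973  0.1209] tcp rack [   5.2 -144.1] F [ 0.1 -0.1  0. ]
[(array([ 0.523, -0.056,  0.111]), 0.96)]
tin rack(top cam; add ~+2,+1) [   1.9 -114.5] z 0.0486 yaw 0.12 len 0.117 res 0.0009 3007
```

Emit:
move_arm --series '[[[-0.1,0.4,-0.2,0,0,0,0],[0,0,-0.2,0,0,0,0],[0,0,-0.1,0,0,0,0],[0,0,-0.1,0,0,0,0],[0,0,-0.1,0,0,0,0]]]'

```text
clock: 7.15
eef_pos: [0.5248, -0.0938, 0.1128]
tool_rot: [0.667, 0.745, -0.001, -0.004]
ft_force: [0.3, -0.5, -0.6]
grip_width: -0.0001
```

Emit:
move_arm --series '[[[0,0.2,0,0,0,0,0],[0,0.2,-0.05,0,0,0,0],[0,0,-0.05,0,0,0,0],[0,0,-0.1,0,0,0,0],[0,0,-0.1,0,0,0,0]]]'

```text
clock: 7.65
eef_pos: [0.5249, -0.0913, 0.1127]
tool_rot: [0.668, 0.744, -0.002, -0.002]
ft_force: [-2.8, -2.7, 7.2]
grip_width: 0.0
```

Emit:
move_arm --series '[[[-0.15,1.2,0.0,0,0,0,0],[-0.2,1.6,-0.04,0,0,0,0],[-0.22,1.6,-0.12,0,0,0,0],[-0.22,1.6,-0.12,0,0,0,0],[-0.22,1.4,-0.12,0,0,0,0]]]'

```text
clock: 8.15
eef_pos: [0.5159, -0.0196, 0.1167]
tool_rot: [0.67, 0.742, -0.002, 0.003]
ft_force: [-1.2, 0.4, 3.6]
grip_width: 0.0
```

```bash
python3 - <<'E'
from h import *
P=state("t5"); tinfit(P,-77)
E
```

```text
8.15 [ 0.5159 -0.0196  0.1167] tcp rack [  4.5 -65.6] F [-1.2  0.4  3.6]
[(array([0.537, 0.012, 0.092]), 0.91)]
tin rack(top cam; add ~+2,+1) [  2.3 -77.5] z 0.0499 yaw 0.118 len 0.116 res 0.0006 474
```

Emit:
move_arm --series '[[[-0.1,0.7,-0.12,0,0,0,0],[-0.04,0.3,-0.12,0,0,0,0],[0,0,-0.1,0,0,0,0],[0,0,1.5,0,0,0,0],[0.5,-4.2,0.3,0,0,0,0]]]'

```text
clock: 8.75
eef_pos: [0.519, -0.0443, 0.1337]
tool_rot: [0.666, 0.746, -0.0, 0.002]
ft_force: [0.9, -0.4, 0.5]
grip_width: -0.0003
```

```bash
python3 - <<'E'
from h import *
P=state("t6"); tinfit(P,-72)
E
```

```text
8.75 [ 0.519  -0.0443  0.1337] tcp rack [  4.5 -90.5] F [ 0.9 -0.4  0.5]
[(array([0.519, 0.001, 0.113]), 0.76)]
tin rack(top cam; add ~+2,+1) [  2.2 -70. ] z 0.0488 yaw 0.121 len 0.117 res 0.0009 2160
```

Emit:
move_arm --series '[[[0,0,0,0,0,0,0],[0,0,0,0,0,0,0],[0,0,-0.6,0,0,0,0],[0,0,-0.5,0,0,0,0],[0,0,0,0,0,0,0]]]'

```text
clock: 9.35
eef_pos: [0.5179, -0.0486, 0.1191]
tool_rot: [0.669, 0.743, -0.002, 0.002]
ft_force: [0.4, -0.0, -0.6]
grip_width: -0.0001
```

```bash
python3 - <<'E'
from h import *
P=state("t7"); tinfit(P,-68)
E
```

```text
9.35 [ 0.5179 -0.0486  0.1191] tcp rack [  2.9 -94.7] F [ 0.4 -0.  -0.6]
[(array([ 0.522, -0.001,  0.115]), 0.92)]
tin rack(top cam; add ~+2,+1) [  2.2 -69.8] z 0.0487 yaw 0.118 len 0.117 res 0.0009 2332
```

View pics/t7.png

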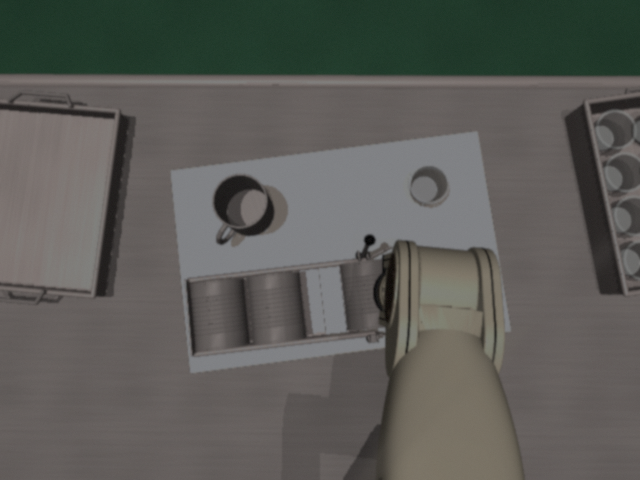

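```bash
python3 - <<'E'
from h import *
for P in (cloud("top",np.load("pics/t7.npy")), cloud("scene",bot.camera("scene")[1])):
    Q=P.reshape(-1,3);Q=Q[~np.isnan(Q[:,0])]
    q=(Q[:,:2]-O);X=q@EX*1000;Y=q@EY*1000
    for z in np.arange(.14,.5,.03):
        m=(abs(Q[:,2]-z)<.015)&(Y>-230)&(Y<40)&(abs(X)<140)&~((X>70)&(abs(Y+64)<20)&(z<.29))
        if m.sum()>5: print(round(z,2),m.sum(),"X",np.percentile(X[m],[1,99]).round(),"Y",np.percentile(Y[m],[1,99]).round())
E
```

```text
0.2 37 X [37. 62.] Y [-88. -84.]
0.26 54 X [-21.  33.] Y [-77. -58.]
0.29 137 X [-20.  32.] Y [-75. -58.]
0.32 37 X [-13.  27.] Y [-69. -58.]
0.35 61 X [-11.  26.] Y [-68. -58.]
0.38 47 X [-3. 20.] Y [-62. -57.]
0.41 46 X [-25.  47.] Y [-64. -46.]
0.44 162 X [-29.  48.] Y [-64. -45.]
0.14 210 X [-9. 19.] Y [-101.  -82.]
0.17 410 X [-36.  48.] Y [-106.  -79.]
0.2 733 X [-53.  65.] Y [-105.  -75.]
0.23 582 X [-40.  53.] Y [-101.  -74.]
0.26 659 X [-19.  43.] Y [-110.  -56.]
0.29 758 X [-21.  42.] Y [-113.  -56.]
0.32 777 X [-18.  41.] Y [-110.  -57.]
0.35 820 X [-18.  41.] Y [-108.  -57.]
0.38 955 X [-26.  49.] Y [-117.  -55.]
0.41 1362 X [-25.  53.] Y [-134.  -44.]
0.44 1206 X [-24.  53.] Y [-137.  -44.]
```

Emit:
move_arm --series '[[[0,0,-0.3,0,0,0,0],[0,0,-0.2,0,0,0,0],[0,0,-0.1,0,0,0,0],[0,0,-0.07,0,0,0,0],[0,0,-0.07,0,0,0,0]]]'

```text
clock: 10.0
eef_pos: [0.5191, -0.0488, 0.1127]
tool_rot: [0.669, 0.743, -0.001, 0.003]
ft_force: [-0.5, 0.2, 2.0]
grip_width: 0.0
```

Emit:
move_arm --series '[[[-0.12,1.1,0.0,0,0,0,0],[-0.17,1.4,-0.04,0,0,0,0],[-0.18,1.4,-0.12,0,0,0,0],[-0.18,1.3,-0.05,0,0,0,0],[-0.17,1.2,0.0,0,0,0,0]]]'

```text
clock: 10.5
eef_pos: [0.5119, 0.012, 0.1199]
tool_rot: [0.672, 0.74, -0.002, 0.009]
ft_force: [-0.5, -1.8, 2.3]
grip_width: 0.0
```

Emit:
move_arm --series '[[[-0.18,1.4,0.0,0,0,0,0],[-0.18,1.4,-0.12,0,0,0,0],[-0.18,1.4,-0.25,0,0,0,0],[-0.15,1.2,-0.3,0,0,0,0],[-0.12,0.8,-0.2,0,0,0,0]]]'

```text
clock: 11.0
eef_pos: [0.504, 0.0791, 0.1129]
tool_rot: [0.672, 0.741, -0.0, 0.011]
ft_force: [-4.0, -1.8, 16.0]
grip_width: -0.0002
```

```bash
python3 - <<'E'
from h import *
P=state("t8"); tinfit(P,-5)
E
```

```text
11.0 [0.504  0.0791 0.1129] tcp rack [ 4.9 33.8] F [-4.  -1.8 16. ]
[(array([0.524, 0.011, 0.1  ]), 0.86)]
tin rack(top cam; add ~+2,+1) [2.4 4.4] z 0.0515 yaw 0.123 len 0.117 res 0.0006 636
```

View pics/t8.png

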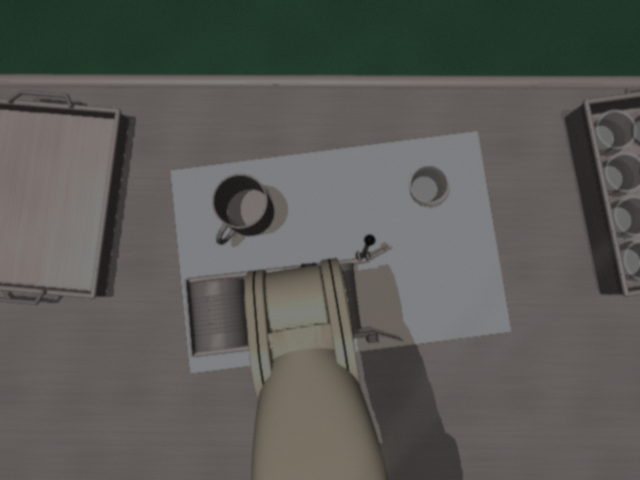

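The force reads 16 N and the tin seems to be in the cradle at y≈+4, so I lift straight up.

Emit:
move_arm --series '[[[0,0,1.0,0,0,0,0],[0,0,3.0,0.3,0.8,0,0],[0,0,4.5,0,0,0,0],[0,0,4.5,0,0,0,0],[-2,-0.3,4.5,0,0,0,0]]]'

```text
clock: 11.6
eef_pos: [0.4783, 0.0776, 0.2845]
tool_rot: [0.671, 0.741, -0.011, -0.003]
ft_force: [1.1, -0.3, -0.0]
grip_width: 0.0002
```

```bash
python3 - <<'E'
from h import *
P=state("t9"); tinfit(P,0); print(bot.get_obs()["tool_rot"].round(3))
im,d=bot.camera("scene");cv2.imwrite("pics/s9.png",im[:,:,::-1])
P=cloud("scene",d);tinfit(P,0)
Q=P.reshape(-1,3);Q=Q[~np.isnan(Q[:,0])]
print([(rk(x["at"]),np.round(x["at"],3),round(x["confidence"],2)) for x in bot.find_in("scene","bar_knob")])
for y0 in(104,208): tinfit(P,y0)
E
```

```text
11.6 [0.4783 0.0776 0.2845] tcp rack [-20.8  35.5] F [ 1.1 -0.3 -0. ]
[(array([0.563, 0.011, 0.095]), 0.43)]
tin rack(top cam; add ~+2,+1) [45.2  0.2] z 0.0497 yaw 0.089 len 0.036 res 0.0005 115
[ 0.671  0.741 -0.006  0.001]
tin rack(top cam; add ~+2,+1) [6.5 0.7] z 0.0479 yaw 0.128 len 0.118 res 0.0011 2554
[(array([ 84.5, -59.8]), array([ 0.595, -0.004,  0.18 ]), 0.69), (array([ 69.3, 190.9]), array([0.548, 0.243, 0.052]), 0.54)]
tin rack(top cam; add ~+2,+1) [  2.1 104.4] z 0.048 yaw 0.127 len 0.118 res 0.001 3249
tin rack(top cam; add ~+2,+1) [  2.2 208.3] z 0.0481 yaw 0.125 len 0.118 res 0.0009 4139
```

View pics/s9.png

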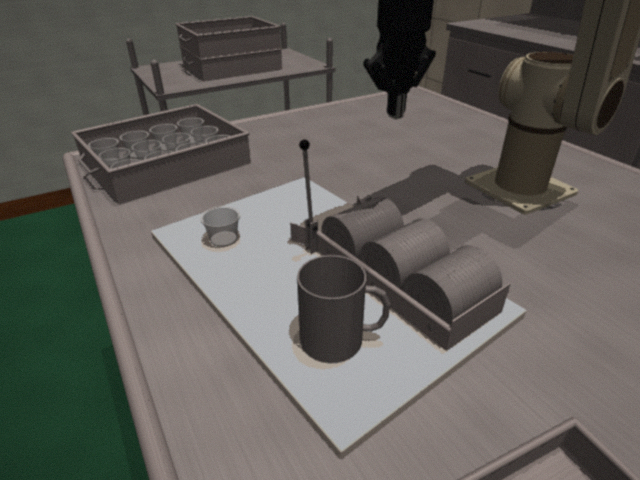

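The scene picture shows the tin down in the first cradle at about (362,228), in line with the stock tins. The bar is upright and the knob is at (304,145). I move over to the bar's outer side.

Emit:
move_arm --series '[[[4,-2,0.3,0,0.4,0,0],[4,-2,0.2,0,0,0,0],[4.0,-2,0,0,0,0,0],[4.0,-2,0,0,0,0,0],[0,0,0,0,0,0,0]]]'

```text
clock: 12.3
eef_pos: [0.6373, -0.0045, 0.2741]
tool_rot: [0.67, 0.742, -0.021, -0.014]
ft_force: [-0.3, -0.4, -1.3]
grip_width: 0.0001
```

```bash
python3 - <<'E'
from h import *
o=bot.get_obs();print(o["clock"],o["eef_pos"].round(4),rk(o["eef_pos"]),o["tool_rot"].round(3))
for c in("scene","top"):
    im,d=bot.camera(c);cv2.imwrite(f"pics/{c}10.png",im[:,:,::-1]);P=cloud(c,d)
    if c=="top":tinfit(P,0);tinfit(P,104)
    Q=P.reshape(-1,3);I=im.reshape(-1,3).max(1);I=I[~np.isnan(Q[:,0])];Q=Q[~np.isnan(Q[:,0])]
    q=(Q[:,:2]-O)*1000;X=q@EX;Y=q@EY
    for z0 in np.arange(.1,.26,.02):
        m=(abs(Q[:,2]-z0)<.01)&(X>60)&(X<115)&(abs(Y+64)<25)
        if m.sum(): print(c,round(z0,2),m.sum(),np.median(X[m]).round(1),np.median(Y[m]).round(1))
    m=(Q[:,2]>.228)&(Q[:,2]<.256)&(X>60)&(X<115)&(abs(Y+64)<25)
    if m.sum():
        K=Q[m]; s=least_squares(lambda p:np.linalg.norm(K-p,axis=1)-.009,[.595,-.005,.238],loss="soft_l1",f_scale=.001);print(c,"knob",s.x.round(4),rk(s.x))
E
```

```text
12.3 [ 0.6373 -0.0045  0.2741] [126.8 -65.7] [ 0.67   0.742 -0.021 -0.014]
scene 0.1 42 80.7 -60.4
scene 0.12 39 81.3 -60.7
scene 0.14 46 83.7 -60.6
scene 0.16 41 84.2 -60.9
scene 0.18 49 86.0 -60.8
scene 0.2 49 87.3 -60.7
scene 0.22 49 88.9 -60.9
scene 0.24 95 91.5 -58.6
scene knob [ 0.5984 -0.0072  0.2385] [ 87.9 -63.5]
tin rack(top cam; add ~+2,+1) [ 2.3 -1.5] z 0.0494 yaw 0.121 len 0.117 res 0.0009 2127
tin rack(top cam; add ~+2,+1) [ -2.1 103.5] z 0.0489 yaw 0.123 len 0.117 res 0.0009 3598
```

View pics/scene10.png

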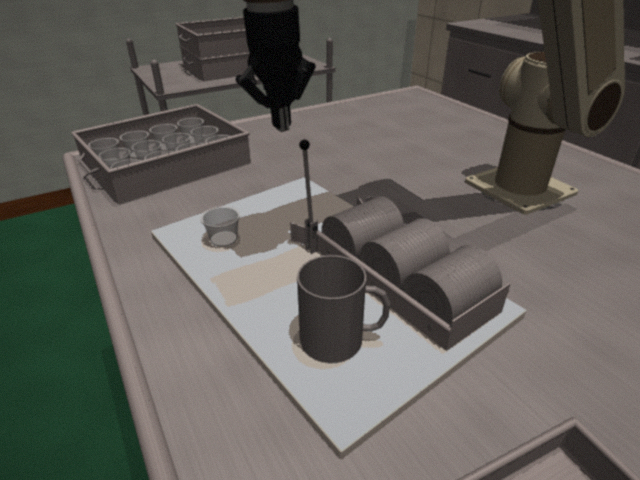

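Emit:
move_arm --series '[[[0.1,0.1,-1.5,0.7,-2.4,0,0],[0,0,-1.5,0,0,0,0],[0,0,-1.0,0,0,0,0],[0,0,-0.3,0,0,0,0],[0,0,0,0,0,0,0]]]'

```text
clock: 12.9
eef_pos: [0.6287, 0.0023, 0.2312]
tool_rot: [0.668, 0.745, -0.002, -0.005]
ft_force: [1.5, -0.5, 0.6]
grip_width: -0.0003
```

Emit:
move_arm --series '[[[-1.4,-1.0,0,0,0,0,0],[-2.0,-0.25,0,0,0,0,0],[-2.0,-0.25,-0.2,0,0,0,0],[-2.0,-0.25,-0.5,0,0,0,0],[-1.5,-0.2,-0.6,0,0,0,0]]]'

```text
clock: 13.4
eef_pos: [0.5394, -0.015, 0.2231]
tool_rot: [0.666, 0.746, 0.002, -0.0]
ft_force: [1.3, 0.2, -0.1]
grip_width: 0.0001
```

```bash
python3 - <<'E'
from h import *
o=bot.get_obs();print(o["clock"],o["eef_pos"].round(4),rk(o["eef_pos"]),o["tool_rot"].round(3))
for c in("scene",):
    im,d=bot.camera(c);cv2.imwrite(f"pics/{c}11.png",im[:,:,::-1])
E
```

```text
13.4 [ 0.5394 -0.015   0.2231] [ 28.4 -64. ] [ 0.666  0.746  0.002 -0.   ]
```

View pics/scene11.png

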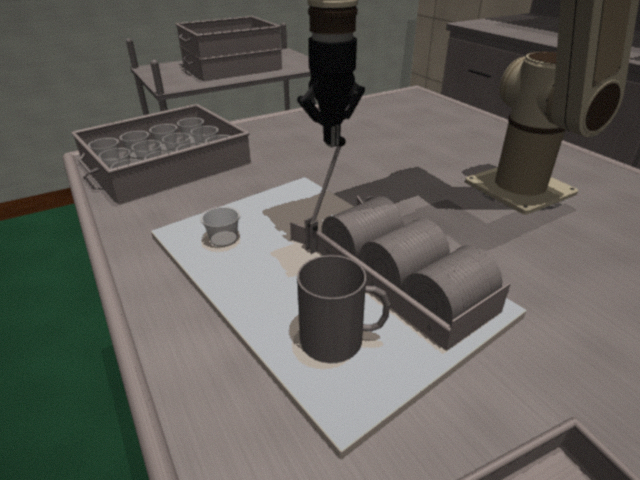

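Emit:
move_arm --series '[[[-1.2,-0.2,-0.7,0,0,0,0],[-1.2,-0.2,-0.9,0,0,0,0],[1.2,0.1,0,0,0,0,0],[0.2,0,2.5,0,0,0,0],[0,0,2.0,0,0,0,0]]]'

```text
clock: 13.95
eef_pos: [0.5236, -0.0164, 0.254]
tool_rot: [0.665, 0.746, 0.001, -0.002]
ft_force: [0.2, 0.3, 1.1]
grip_width: -0.0001
```

```bash
cat >> h.py <<'E'
def bar(tag,zlo=.1,zhi=.26):
    o=bot.get_obs();print(o["clock"],o["eef_pos"].round(4),rk(o["eef_pos"]),o["tool_rot"].round(3))
    im,d=bot.camera("scene");cv2.imwrite(f"pics/{tag}.png",im[:,:,::-1]);P=cloud("scene",d)
    print([(rk(x["at"]),np.round(x["at"],3),round(x["confidence"],2)) for x in bot.find_in("scene","bar_knob")])
    Q=P.reshape(-1,3);Q=Q[~np.isnan(Q[:,0])]
    q=(Q[:,:2]-O)*1000;X=q@EX;Y=q@EY
    for z0 in np.arange(zlo,zhi,.01):
        m=(abs(Q[:,2]-z0)<.005)&(X>-120)&(X<115)&(abs(Y+61)<8)
        if m.sum(): print(round(z0,3),m.sum(),np.percentile(X[m],[5,50,95]).round(1))
E
python3 - <<'E'
from h import *
bar("s12")
E
```

```text
13.95 [ 0.5236 -0.0164  0.254 ] [ 12.5 -63.5] [ 0.665  0.746  0.001 -0.002]
[(array([ 19.3, -62. ]), array([ 0.53 , -0.014,  0.154]), 0.63), (array([ 27.4, 223. ]), array([0.503, 0.27 , 0.099]), 0.57)]
0.1 30 [56.2 61.5 65.9]
0.11 25 [48.8 54.9 58.2]
0.12 30 [43.4 47.5 53.2]
0.13 26 [33.  40.7 44.5]
0.14 29 [27.9 32.8 38. ]
0.15 30 [21.3 26.3 31.5]
0.16 29 [13.3 19.2 23.5]
0.17 29 [ 7.3 12.9 16.9]
0.18 31 [-1.7  5.4  9.9]
0.19 29 [-7.  -3.1  3.4]
0.2 32 [-15.6  -9.5  -4.7]
0.21 48 [-21.9 -13.4  -9.3]
0.22 15 [-20.6 -15.1 -12.4]
0.25 7 [ 8.6 19.7 20.8]
```

View pics/s12.png

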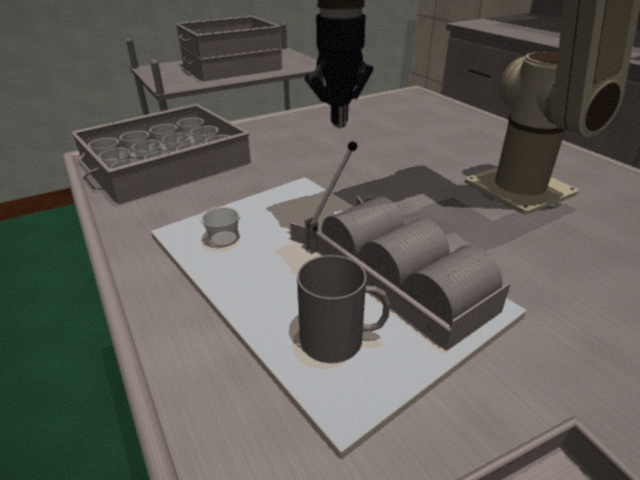

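Emit:
move_arm --series '[[[-3.4,-0.7,0,0,0,0,0],[0,0,0,0,0,0,0],[0,0,-1.3,0,0,0,0],[0,0,-1.0,0,0,0,0],[0,0,0,0,0,0,0]]]'

```text
clock: 14.55
eef_pos: [0.4905, -0.0226, 0.2309]
tool_rot: [0.665, 0.747, 0.003, 0.001]
ft_force: [-1.0, 0.5, 0.5]
grip_width: -0.0003
```

Emit:
move_arm --series '[[[0,0,-1.2,0,0,0,0],[-1.9,-0.25,-1.6,0,0,0,0],[-1.6,-0.2,-1.9,0,0,0,0],[-1.4,-0.15,-2.0,0,0,0,0],[-1.0,-0.1,-2.2,0,0,0,0]]]'

```text
clock: 15.05
eef_pos: [0.4335, -0.0294, 0.1436]
tool_rot: [0.664, 0.747, 0.005, 0.004]
ft_force: [-0.4, -0.6, 0.1]
grip_width: -0.0003
```

```bash
python3 - <<'E'
from h import *
bar("s13",.07,.2)
E
```

```text
15.05 [ 0.4335 -0.0294  0.1436] [-78.5 -65.2] [0.664 0.747 0.005 0.004]
[(array([-14.6, -59.9]), array([ 0.496, -0.016,  0.108]), 0.93)]
0.07 29 [69.2 81.  85.4]
0.08 67 [54.2 74.5 85.9]
0.09 76 [28.5 47.5 82.4]
0.1 54 [ 3.  18.8 31.7]
0.11 58 [-23.2  -7.8   6.1]
0.12 55 [-51.7 -34.4 -21.2]
0.13 58 [-76.8 -62.2 -44.5]
0.14 43 [-79.5 -71.  -67.6]
0.15 49 [-86.7 -71.6 -64.4]
0.16 63 [-88.7 -70.5 -63.2]
0.17 65 [-89.4 -70.4 -63.3]
0.18 54 [-86.8 -71.5 -63.5]
0.19 77 [-104.9  -72.8  -47.2]
```

View pics/s13.png

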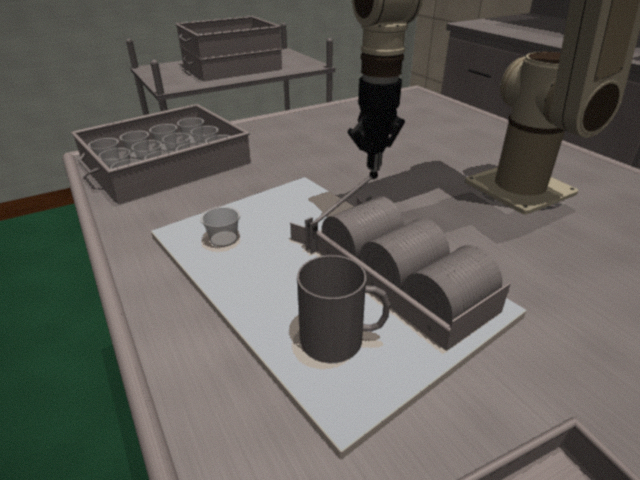

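Emit:
move_arm --series '[[[-0.9,-0.15,-2.0,0,0,0,0],[-0.5,-0.1,-1.5,0,0,0,0],[-0.1,0,-1.0,0,0,0,0],[0,0,-0.4,0,0,0,0],[0,0,-0.2,0,0,0,0]]]'

```text
clock: 15.65
eef_pos: [0.4231, -0.0316, 0.0938]
tool_rot: [0.664, 0.748, 0.007, 0.005]
ft_force: [0.2, -0.5, 1.1]
grip_width: -0.0003
```

Emit:
move_arm --series '[[[0,0,-0.3,0,0,0,0],[0,0,-0.2,0,0,0,0],[0,0,-0.2,0,0,0,0],[0,0,-0.1,0,0,0,0],[0,0,-0.1,0,0,0,0]]]'

```text
clock: 16.15
eef_pos: [0.4262, -0.0316, 0.086]
tool_rot: [0.664, 0.748, 0.008, 0.007]
ft_force: [0.8, -0.1, -0.7]
grip_width: 0.0001
```

Emit:
move_arm --series '[[[-0.2,0,-0.1,0,0,0,0],[-0.1,0,-0.1,0,0,0,0],[0,0,-0.1,0,0,0,0],[0,0,-0.1,0,0,0,0],[0,0,-0.1,0,0,0,0]]]'

```text
clock: 16.65
eef_pos: [0.4241, -0.0316, 0.0841]
tool_rot: [0.664, 0.748, 0.009, 0.008]
ft_force: [-3.3, 0.3, 10.2]
grip_width: 0.0
```

The knob meets its stop with 10 N at z=0.084, the predicted height. Lifting and checking.

Emit:
move_arm --series '[[[0,0,1,0,0,0,0],[0,0,3,0,0,0,0],[-1,0,4.5,0,0,0,0],[-2,0,4.5,0,0,0,0],[-3,-3,2,0,0,0,0]]]'

```text
clock: 17.15
eef_pos: [0.3611, -0.0602, 0.2374]
tool_rot: [0.662, 0.75, 0.007, 0.006]
ft_force: [0.2, -2.0, -0.0]
grip_width: 0.0001
```

Emit:
move_arm --series '[[[-2,-4,0,0,0,0,0],[-2,-4,0,0,0,0,0],[-1,-4,0,0,0,0,0],[0,-4,0,0,0,0,0],[0,0,0,0,0,0,0]]]'

```text
clock: 17.65
eef_pos: [0.308, -0.227, 0.2456]
tool_rot: [0.661, 0.75, 0.009, 0.014]
ft_force: [-0.5, 1.9, 0.0]
grip_width: -0.0002
```

```bash
python3 - <<'E'
from h import *
bar("s14",.06,.1)
im,d=bot.camera("top");cv2.imwrite("pics/t14.png",im[:,:,::-1]);P=cloud("top",d)
for y in(0,104,208):tinfit(P,y)
P=cloud("scene",bot.camera("scene")[1]);tinfit(P,0)
Q=P.reshape(-1,3);Q=Q[~np.isnan(Q[:,0])];q=(Q[:,:2]-O)*1000;X=q@EX;Y=q@EY
for x0 in range(-95,60,15):
    m=(abs(X-x0)<7)&(abs(Y+62)<6)&(Q[:,2]>.065)
    if m.sum():print(x0,m.sum(),np.percentile(Q[m,2],[50,95]).round(4))
for t in("jug","cup"):print(t,[(np.round(x["at"],3),round(x["confidence"],2)) for x in bot.find_in("top",t)][:1])
E
```

```text
17.65 [ 0.308  -0.227   0.2456] [-227.4 -245.8] [0.661 0.75  0.009 0.014]
[(array([ -7.3, -61.6]), array([ 0.504, -0.017,  0.075]), 0.44), (array([ 23.6, 124.3]), array([0.511, 0.171, 0.1  ]), 0.32)]
0.06 30 [69.5 78.9 85.9]
0.07 25 [67.7 80.8 85.8]
0.08 109 [-85.2  54.   83.2]
0.09 14 [71.2 79.4 84.5]
tin rack(top cam; add ~+2,+1) [ 2.1 -0.7] z 0.049 yaw 0.123 len 0.117 res 0.0009 3582
tin rack(top cam; add ~+2,+1) [ -2.1 103.5] z 0.049 yaw 0.122 len 0.117 res 0.0009 3605
tin rack(top cam; add ~+2,+1) [ -1.9 207.6] z 0.0489 yaw 0.123 len 0.117 res 0.0009 3638
tin rack(top cam; add ~+2,+1) [6.4 0.6] z 0.048 yaw 0.127 len 0.118 res 0.0011 2549
-95 3 [0.0824 0.0832]
-80 12 [0.0824 0.0838]
-65 2 [0.0794 0.0799]
-50 3 [0.0799 0.0804]
-35 2 [0.0795 0.0801]
-20 5 [0.0785 0.0801]
-5 3 [0.0787 0.0797]
10 4 [0.0783 0.0789]
25 3 [0.0789 0.0795]
40 2 [0.0796 0.08  ]
55 21 [0.078  0.0798]
jug []
cup [(array([ 0.731, -0.139,  0.042]), 0.83)]
```

View pics/t14.png

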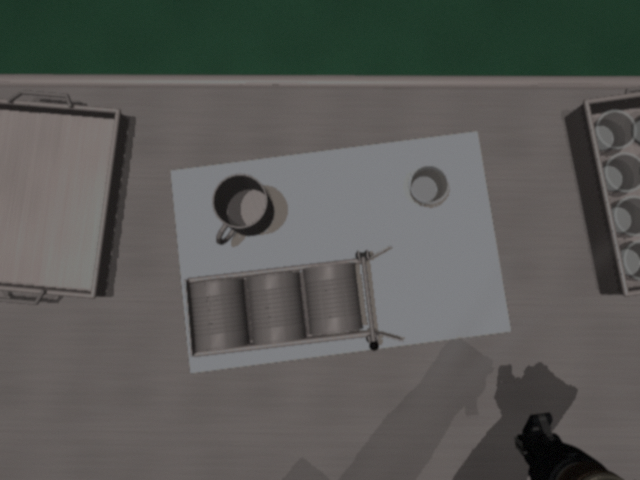

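View pics/s14.png

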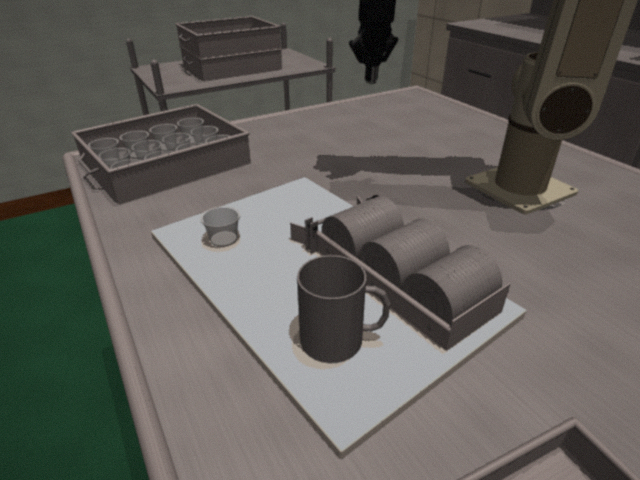

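The top picture shows the tin in the first cradle at (333,298) and the bar level across the mouth, from its hinge at (364,256) to the knob at (374,345). The jug at (243,205) and cup at (429,186) have not moved. The bar's top is level at about 0.079 m along its whole length, and the hand is clear.

```bash
python3 -c "
from workcell import bot
print(bot.job_done())"
```

```text
the job is handed in; nothing more can be done
None
```

I rolled the loose tin into the first cradle in three strokes from above, then swung the retaining bar fully down. I handed the job in at about 18 s on the clock; no verdict was reported.

**Forces:** I read the force only at the end of each call. The highest on the tin was about 16 N, just as it settled into the cradle (limit 25 N). The highest on the bar was about 10 N, at its stop (limit 30 N).

**Tin:** it sits at the same height as the stock tins. It is about 4 mm off the middle across the lane and 1 mm or less along it (limit 9 mm). Its axis is square to the lane within the measurement error.

**Bar:** it is level along its length within about 1 mm, with the knob at the expected height.

**Other items:** the stock tins show no measurable movement, and the cup is within 2 mm of where it was. The hand was clear of everything at the end.

**Disagreements and misses:**
- The two cameras differ by about 4 mm across the lane, so I used their average.
- The last search for the jug returned nothing. In the picture it stands at the same pixels as at the start.
- The knob detector reported the middle of the bar instead of the knob, so I checked the bar from the depth data.

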